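Jack up the drain tray of a resin wash station

TASK

First raise the amber cover of the drain station by its front bar to 45 degrees and leave it standing there. Then stand the lever jack on the table with its saddle squarely under the lift pad on the underside of the tray's tab (the round boss on top of the tab marks the spot), and push the jack's handle all the way down so that the saddle lifts the tray. Finish while still holding the handle down at the bottom, with the jack alone carrying the tray's front; do not let go, and leave everything else on the bench where it is.

Things in the scene. Friction and masses are not known exactly. Their poses are not given: they have to be found in the camera images.
- station: Drain station, fixed to the table: grey open-topped trough 200 wide (its y) x 200 deep (its x) x 125 mm high, covered by a flat amber cover. Origin at the centre of its underside; its front is towards its own -x, z up. Its front wall is only 66 mm high; the tab of the inner tray sticks out over it.
- cover (a joint): Angle of the amber cover about a horizontal hinge along the station's back edge, rad: 0 = shut (level), grows as the front rises, up to 1.7; 45 degrees = 0.785. It starts between 0 and 0.2. Stiff hinge: stays where left; about 4 N upward at the bar moves it.
- cover_hinge (a point): Point on the cover's hinge line, at mid-width: station's own (+100, 0, 128) mm. The hinge line runs along the station's y.
- cover_bar (a point): Middle of the cover's steel pull bar: round, 14 mm diameter, 120 mm long along the station's y, 250 mm from the hinge line in the plane of the cover (which is 6 mm thick and 200 deep, hinge to front edge), so 50 mm beyond the cover's front edge; the space between bar and edge is open (43 mm clear), except for two thin arms that join them at the bar's ends. Shut, it passes 30 mm above the tab of the tray.
- tray: Steel tray inside the station, 180 x 175 mm, amber printed figures on it, with a tab at its front. Origin on its hinge line (along the station's y, inside the back: station's own x +88, z 85 mm); axes as the station's while it rests level; its front (-x) can only swing up. About 9 N up at the lift pad lifts it. With the jack at the pad and its handle right down it is tipped by about 0.13 rad.
- lift_pad (a point): Lift pad: round black rubber disc, 36 mm diameter, 4 mm thick, on the underside of the tray's tab. This point is the centre of its underside, 78 mm above the table when the tray rests. It lies 32 mm in front of the station's front face (station's own x = -132 mm, y = 0). The tab is a level steel tongue 55 mm wide, sticking out 55 mm from the front face, underside at 82 mm, top at 88 mm; a dark round boss, 28 mm diameter and 3 mm high on its top, marks the spot over the pad.
- jack: Loose lever jack, 0.7 to 0.95 kg. Origin on its underside, below the middle of its upright grey block (45 along x, 36 along y, top at 80 mm), the place to grasp it, across y. x points to the saddle (at x = +75), z up. Base plate x -110 to +93, y +-40, 12 mm thick; a tail 44 wide, 8 thick runs on to x = -205 under the handle, whose pivot is at x = -35, z = 60.
- saddle: Jack saddle: domed steel disc 32 mm diameter. Origin at the centre of its top: in the jack's frame (75, 0, 64) mm with the handle up, so it passes 14 mm beneath the resting lift pad. Rises straight up 45 mm over the handle's full stroke, in proportion to the handle's angle.
- lever (a joint): Angle of the jack's handle, rad: 0 = up (its rod slants up at 0.70 rad from level, towards the jack's -x), 0.70 = all the way down (rod level, at the stop). A spring returns it to 0 when let go; pushing takes about 3 N at first, about 7 N with the tray's load.
- handle_bar: Cross bar at the end of the jack's handle: round rubber bar, 20 mm diameter, 106 mm long along the jack's y. Origin at its middle, 165 mm from the pivot; jack's frame (-161, 0, 166) mm with the handle up, (-200, 0, 60) right down. The rod forks 80 mm short of it into two 10 mm arms joined to the bar's ends, so that the middle 80 mm of the bar is open on both sides.
- wash_bottle: Bystander: white bottle, 64 mm diameter, 170 mm tall. Origin at the centre of its underside.
- resin_bottle: Bystander: black bottle, 68 mm diameter, 150 mm tall. Origin at the centre of its underside.
- cutters: Bystander: side cutters with red handles lying flat, about 140 mm long, 16 mm high. Origin at their joint, jaws to +x.
- figure: Bystander: amber printed figure on a round base of 40 mm, 58 mm tall. Origin under its base.
- figure2: Bystander: amber printed figure on a round base of 40 mm, 46 mm tall. Origin under its base.
- dish: Bystander: clear dish, 80 mm diameter, 30 mm high. Origin at the centre of its underside.
- scraper: Bystander: scraper lying flat, 180 mm long along its x.

How it is judged:
On the way, in this order (a step that is already met when the one before it is completed fails the run):
1. the cover stands at 45 degrees (35 to 55), let go (value of joint cover between 0.61 and 0.96 rad and contact force between each of the arm, the fingers and station below 0.5 N), for 0.3 s.
2. the jack stands on the table with its saddle under the lift pad, the handle still up (horizontal distance between saddle and lift_pad below 0.012 m and height (world z) of jack below 0.006 m and angle between jack's own z axis and vertical below 0.08 rad and value of joint cover between 0.61 and 0.96 rad and value of joint lever below 0.2 rad), for 0.2 s.
3. the handle is right down and the saddle carries the tray (all of step 1 and horizontal distance between saddle and lift_pad below 0.012 m and height (world z) of jack below 0.006 m and angle between jack's own z axis and vertical below 0.08 rad and value of joint lever above 0.6 rad and angle between tray's own z axis and vertical above 0.08 rad and contact force between saddle and tray above 2 N and contact force between the fingers and handle_bar above 1 N), for 0.2 s.
At the end, for the whole second after the job is handed in: Robot holds the handle bar (>1 N), handle still and within 0.1 rad of its lower stop; saddle within 12 mm of the pad's centre from above, pressing it with >2 N; tray tipped >0.08 rad; jack flat on the table; cover at 35 to 55 degrees; robot touches nothing of the station (all of step 3 and velocity of joint lever between -0.1 and 0.1 rad/s); the arm keeps its last pose, push and grip.
It fails at once if a bystander is shifted by more than 30 mm (distance of any of wash_bottle, resin_bottle, cutters, figure, figure2, dish, scraper from where it was at the start of the episode above 0.03 m).
It fails at once if the cover is thrown wide open (beyond 69 degrees) (value of joint cover above 1.2 rad).
It fails at once if the jack tips over (angle between jack's own z axis and vertical above 0.6 rad).
It also fails if it takes over 54 s, if anything falls off the work surface, if the arm or the gripper's body presses on something with over 40 N, if the wrist force passes 120 N, or if a joint passes its speed limit or range.

ROBOT

A 6-joint arm with a two-finger parallel gripper is mounted at the origin on the work surface. World frame = base frame: x ahead of the robot, y to its left, z up, the work surface at z = 0. Lengths are in m, angles in rad, forces in N, time in s.
With the tool pointing down it reaches from about 0.325 to 0.875 m from the base axis. Payload 4.4 kg.
Tool frame: the origin (TCP) lies at the very end of the fingers, on their centre line; the grasp point (between the pads) lies 19 mm behind it; z points along the fingers, y is the line along which they close (so a half turn about z gives the same grasp; the last joint's range is limited). The gripper opens to 85 mm and grips with 20 to 120 N. Pads are 22 mm wide; open, the fingers measure 114 mm over their backs; the gripper's body (76 mm by 85 mm) begins 54 mm behind the grasp point. The pads swing forward as they close: fully open they stand 13 mm farther back than shut.
Start: joints at [-1.276, 0.207, 1.542, -0, 1.393, -0.15], TCP at [0.248, -0.519, 0.231] pointing down, gripper open.
Joint ranges: [-2.73, 2.73], [-0.86, 2.22], [0.23, 2.46], [-1.11, 4.25], [0.08, 2.63], [-2.82, 2.82]. Speed limits (rad/s): [2.79, 2.79, 3.14, 3.14, 3.14, 3.14].

INTERFACE

Orientations are given as a rotation vector (axis times angle).
In Python, from plant import bot gives the robot as it stands. The module is installed in compiled form; this text tells all that it offers.
- The arm moves only by the tool apply_moves, never from a script. Its argument "series" is a list of rows, each a list of 3 entries, a list of its own where there are three numbers: the shift along the tool's x, y, z in mm, then the turn, a rotation vector about the tool's x, y, z in rad, then the closure in counts, from 0 (fully open) to 255 (shut). In form: [[[dx, dy, dz], [rx, ry, rz], grip], ...]. A call has 1 to 5 rows; each row is the pose to reach, as a shift and turn from the pose commanded when the call began, along the tool's axes at that moment; what a row does not reach only later rows make up. A row lasts 1/10 s, in which the tool goes at most 50 mm and 8.59 degrees, less where a joint would pass 70% of its speed; a pose out of reach is approached as far as the arm can. A call with a gripper value outside its range is refused whole. The fingers move at their own pace and stop on an object; the grip force is fixed at half the most. Time passes only in rows, so rows that repeat a pose let the fingers close. It gives the time, the measured TCP pose, the force, the opening and the grip force at its end, in the units of the state.
- bot.get_obs(): the state, without advancing time (a new reading comes with each control period).
- bot.capture(name): name is "scene" or "top" or "wrist"; returns a dict with "img" (400x640x3 uint8, red, green, blue), "intrinsics" (3x3 intrinsics, pixels), "xyz" and "orientation" of the camera in the world. Camera axes: x right, y down, z forward; pixel columns grow to the right and rows downward; lengths in m; the calibration is good to about 2 mm. A picture is of the moment at which its call begins. There is no depth.
- bot.close_job(): hands the job in; it is judged then, once.
The state is a dict: "t": time; "q": joint angles; "dq": joint speeds; "tau": joint torques, N m; "ee_pos": TCP position; "ee_rot": TCP orientation; "contact_force": force on the tool from outside, world axes, zero at the start; "wrist_torque": the same for the moment, N m; "gripper_width": finger opening in m; "grasp_force": force on a finger pad.
Only numpy, scipy, OpenCV 4.12 (cv2) and the standard library are available. Lean on these libraries where they do the work, as an engineer would, in place of code of your own. Each camera call takes 0.05 s, during which the arm holds its last target. There are 200 camera calls.

## Working session

There is one attempt and no reset: what is moved stays moved. The work goes in short steps, Python scripts to look and compute and a tool call to move; the robot and the scene stay as the last step left them, time stands still between calls to the robot, and variables do not carry over. Pictures are saved under pics/ and viewed, at most 14 in all, crops included, and the job is handed in when it is done.

Besides the shell and the picture viewer there is one more tool, called as name([rows], argument=value, ...), one row to a line, values as JSON. apply_moves: Moves the arm, as the interface text tells. Its arguments: {"type":"object","properties":{"series":{"type":"array"}},"required":["series"]}

```bash
mkdir -p pics
python3 - <<'E'
from plant import bot
import cv2,numpy as np,pickle
o=bot.get_obs(); print({k:np.round(v,3) for k,v in o.items()})
d={}
for n in ("scene","top"):
    c=bot.capture(n); d[n]=c
    cv2.imwrite(f"pics/{n}0.png",c["img"][:,:,::-1]); print(n,c["intrinsics"],c["xyz"],c["orientation"])
pickle.dump(d,open("c0.pkl","wb"))
E
```

```text
{'t': np.float64(0.0), 'q': array([-1.276,  0.207,  1.543,  0.   ,  1.393, -0.15 ]), 'dq': array([-0.001,  0.   , -0.001,  0.   ,  0.001, -0.   ]), 'tau': array([-0.0000e+00, -3.8303e+01, -2.9160e+01, -0.0000e+00,  1.1000e-02,
       -0.0000e+00]), 'ee_pos': array([ 0.248, -0.518,  0.23 ]), 'ee_rot': array([-3.062, -0.694,  0.   ]), 'contact_force': array([0.343, 0.109, 0.035]), 'wrist_torque': array([-0.013,  0.018,  0.009]), 'grasp_force': np.float64(0.0), 'gripper_width': np.float64(0.085)}
scene [[404.15617772   0.         322.37791197]
 [  0.         404.15617772 197.1908105 ]
 [  0.           0.           1.        ]] [1.25693925 0.22037484 1.09927928] [-1.60209209 -2.12979237  0.73626443]
top [[385.47177819   0.         321.67288248]
 [  0.         385.47177819 203.16402204]
 [  0.           0.           1.        ]] [ 0.42851151 -0.02903768  1.04174653] [-2.1835403   2.15123642 -0.15019215]
```

View pics/scene0.png

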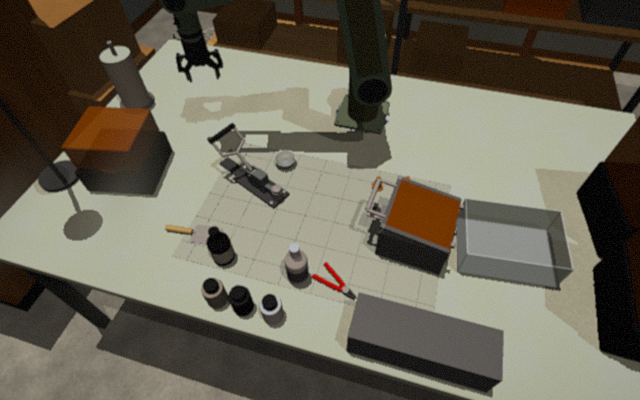

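View pics/top0.png

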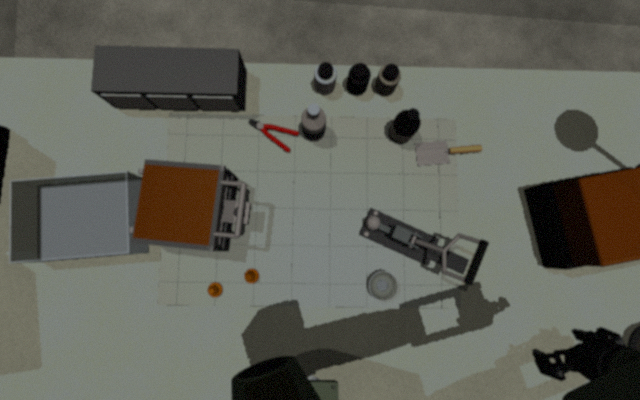

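The scene view shows the station at right (amber cover about (425,215), front bar and tab on its left) and the jack at (250,180). In the top view the cover is at (180,203), the bar at about x=240, the boss near (243,210), the saddle at (373,222) and the handle bar at (475,262). I'll zoom in on the station and the jack.

```bash
cat > h.py <<'E'
import numpy as np,cv2
from scipy.spatial.transform import Rotation as R
def ray(c,u,v):
    K=c["intrinsics"]; d=R.from_rotvec(c["orientation"]).apply(np.linalg.solve(K,[u,v,1.])); return np.array(c["xyz"]),d
def onz(c,u,v,z):
    p,d=ray(c,u,v); return p+d*(z-p[2])/d[2]
def proj(c,P):
    q=R.from_rotvec(c["orientation"]).inv().apply(np.array(P)-c["xyz"]); q=c["intrinsics"]@q; return q[:2]/q[2]
def tri(c1,uv1,c2,uv2):
    p,d=ray(c1,*uv1);q,e=ray(c2,*uv2)
    s=np.linalg.lstsq(np.c_[d,-e],q-p,rcond=None)[0]; a=p+d*s[0];b=q+e*s[1]
    return (a+b)/2,np.linalg.norm(a-b)
E
python3 - <<'E'
import pickle,cv2,numpy as np
from h import *
d=pickle.load(open("c0.pkl","rb"))
def crop(n,x0,y0,w,h,s):
    return cv2.convertScaleAbs(cv2.resize(d[n]["img"][y0:y0+h,x0:x0+w,::-1],None,fx=s,fy=s,interpolation=cv2.INTER_CUBIC),alpha=1.4)
cv2.imwrite("pics/a.png",np.vstack([np.hstack([crop("top",125,150,150,110,2.6),crop("top",355,190,150,110,2.6)]),np.hstack([crop("scene",355,160,120,112,3.25)[:286],crop("scene",195,110,120,112,3.25)[:286]])]))
for n in d:
    hsv=cv2.cvtColor(d[n]["img"],cv2.COLOR_RGB2HSV)
    m=cv2.inRange(hsv,(3,150,60),(20,255,255))
    for c in cv2.findContours(m,cv2.RETR_EXTERNAL,cv2.CHAIN_APPROX_NONE)[0]:
        if cv2.contourArea(c)>800: print(n,cv2.approxPolyDP(c,6,True)[:,0].tolist(), cv2.boxPoints(cv2.minAreaRect(c)).round(1).tolist())
E
```

```text
scene [[402, 180], [386, 223], [449, 248], [459, 201]] [[384.5, 224.6999969482422], [401.1000061035156, 179.60000610351562], [466.0, 203.39999389648438], [449.3999938964844, 248.5]]
scene [[61, 147], [127, 151], [149, 110], [88, 106]] [[60.900001525878906, 148.60000610351562], [63.0, 104.0], [149.10000610351562, 108.0999984741211], [147.0, 152.6999969482422]]
scene [[408, 1], [414, 8], [639, 36], [542, 8], [507, 5], [496, 13]] [[407.20001220703125, 7.199999809265137], [409.29998779296875, -9.100000381469727], [641.0, 20.700000762939453], [638.9000244140625, 37.0]]
scene [[28, 1], [38, 17], [32, 22], [52, 28], [93, 0]] [[28.0, 0.0], [93.0, 0.0], [93.0, 28.0], [28.0, 28.0]]
top [[639, 168], [580, 179], [602, 265], [639, 258]] [[579.2999877929688, 178.60000610351562], [638.7999877929688, 167.10000610351562], [655.7999877929688, 255.0], [596.4000244140625, 266.5]]
top [[145, 165], [134, 236], [207, 244], [217, 171]] [[133.60000610351562, 236.8000030517578], [141.89999389648438, 161.8000030517578], [218.0, 170.1999969482422], [209.60000610351562, 245.3000030517578]]
```

View pics/a.png

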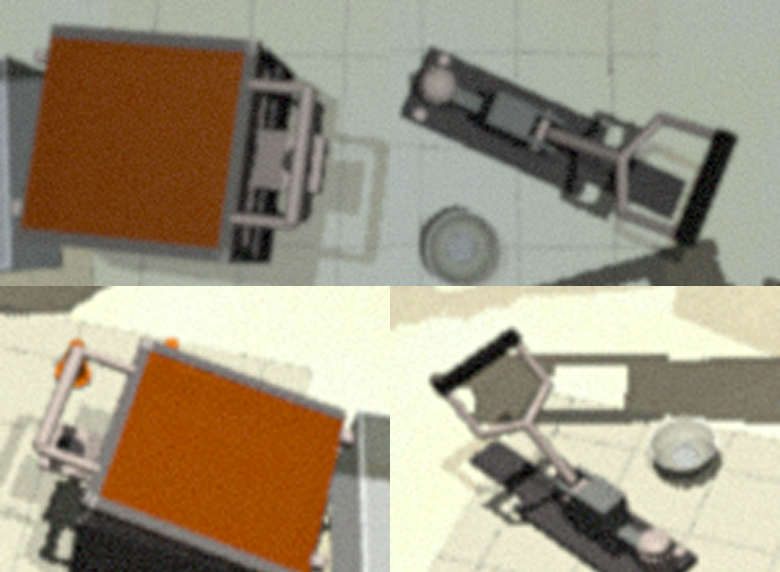

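The crop shows the cover slightly raised. In full-image pixels, the bar ends are at top (243.5,184)/(237,235) and scene (378,180)/(368,209). The saddle is at top (373.5,222.7), scene (276,188), and the handle-bar middle at top (476.5,262), scene (221,132).

Run:
```python
import pickle
from h import *
np.set_printoptions(precision=4,suppress=True)
d=pickle.load(open("c0.pkl","rb"));T,S=d["top"],d["scene"]
for n,a,b in [("bar1",(243.5,183.8),(378.4,180.3)),("bar1sw",(243.5,183.8),(367.9,209.2)),("bar2",(237.3,235.4),(378.4,180.3)),
 ("saddle",(373.5,222.7),(275.9,188.2)),("hbar",(476.5,261.9),(221.3,132.2)),
 ("fr_in(top207,244)",(207,244),(402,180)),("fr_out",(217,171),(386,223)),("bk_in",(134,236),(459,201)),("bk_out",(145,165),(449,248))]:
    print(n,*tri(T,a,S,b))
print("saddle z64",onz(T,373.5,222.7,.064),onz(S,275.9,188.2,.064)); print("boss z91",onz(T,236.5,209.6,.091))
for p in [(145,160),(132.7,238.5)]: print("hinge corner z131",onz(T,*p,.131))
b=onz(T,476.5,261.9,.166);s=onz(T,373.5,222.7,.064);print("hb",b,"dist",np.linalg.norm((b-s)[:2]),"(236) yaw",np.arctan2(*(s-b)[1::-1]))
for n,uv in [("wash",(313,130)),("resin",(405,130)),("dish",(381,285)),("fig",(252,275)),("fig2",(215,289)),("cutters",(270,128)),("scraper",(450,152))]: print(n,onz(T,*uv,.02)[:2])
```

```text
bar1 [0.5557 0.1375 0.263 ] 0.0401319052181962
bar1sw [0.5768 0.1393 0.1613] 0.004864209717107595
bar2 [0.4586 0.1479 0.1568] 0.0011570296801929026
saddle [ 0.4995 -0.1789  0.0577] 0.0008185424272611829
hbar [ 0.4065 -0.394   0.1708] 0.0006729138881945851
fr_in(top207,244) [0.4381 0.216  0.1565] 0.0017289291696547056
fr_out [0.6068 0.1999 0.1589] 0.0003639514005622909
bk_in [0.4544 0.3918 0.1349] 0.0018238115570773014
bk_out [0.6234 0.3794 0.1326] 0.0025748347502365077
saddle z64 [ 0.4992 -0.1783  0.064 ] [ 0.5041 -0.176   0.064 ]
boss z91 [0.5245 0.165  0.091 ]
hinge corner z131 [0.6363 0.3796 0.131 ]
hinge corner z131 [0.4489 0.3952 0.131 ]
hb [ 0.4065 -0.3963  0.166 ] dist 0.23692084648523665 (236) yaw 1.1687061070452711
wash [ 0.7535 -0.0199]
resin [ 0.7584 -0.2723]
dish [ 0.3398 -0.2043]
fig [0.3613 0.1324]
fig2 [0.3244 0.2265]
cutters [0.7568 0.0974]
scraper [ 0.6989 -0.395 ]
```

apply_moves([
  [[20,-20,-45],[0,0,0.1],100],
  [[160,-146,-70],[0,0,0.2],120],
  [[160,-146,-70],[0,0,0.35],120],
  [[160,-146,-70],[0,0,0.5],120],
  [[160,-146,-70],[0,0,0.536],120],
])

```text
t: 0.6
ee_pos: [0.3296, -0.3159, 0.3012]
ee_rot: [-3.137, 0.147, 0.0]
contact_force: [1.0, -0.9, -0.3]
gripper_width: 0.045
grasp_force: 0.0
```

```bash
cat >> h.py <<'E'
def delta(pos,xang=None,rot=None):
    from plant import bot
    o=bot.get_obs(); r=R.from_rotvec(o["ee_rot"])
    t=rot if rot is not None else R.from_matrix(np.array([[np.cos(xang),np.sin(xang),0],[np.sin(xang),-np.cos(xang),0],[0,0,-1]]).T.T)
    print("t",o["t"].round(2),"pos",np.round(o["ee_pos"],4),"w",o["gripper_width"].round(4),"F",np.round(o["contact_force"],1))
    print("shift",(r.inv().apply(np.array(pos)-o["ee_pos"])*1000).round(1),"turn",(r.inv()*t).as_rotvec().round(3))
E
python3 -c "
from h import *
delta([.517,.1435,.26],-.09)"
```

```text
Traceback (most recent call last):
  File "h.py", line 17, in delta
    print("t",o["t"].round(2),"pos",np.round(o["ee_pos"],4),"w",o["gripper_width"].round(4),"F",np.round(o["contact_force"],1))
              ^^^^^^^^^^^^
AttributeError: 'float' object has no attribute 'round'
```

apply_moves([
  [[75,-237,0],[0,0,0],130],
  [[75,-237,0],[0,0,0],130],
  [[75,-237,0],[0,0,0],130],
  [[75,-237,0],[0,0,0],130],
  [[75,-237,0],[0,0,0],130],
])

```text
t: 1.1
ee_pos: [0.4255, -0.0867, 0.3011]
ee_rot: [-3.138, 0.142, -0.0]
contact_force: [0.8, -0.3, 0.0]
gripper_width: 0.0415
grasp_force: 0.0
```

apply_moves([
  [[70,-225,30],[0,0,0],130],
  [[70,-225,30],[0,0,0],130],
  [[70,-225,30],[0,0,0],130],
  [[70,-225,30],[0,0,0],130],
  [[70,-225,30],[0,0,0],130],
])

```text
t: 1.6
ee_pos: [0.5153, 0.1318, 0.2702]
ee_rot: [-3.138, 0.139, 0.002]
contact_force: [-0.0, -0.2, 0.4]
gripper_width: 0.0417
grasp_force: 0.0
```

```bash
sed -i 's/o\["t"\].round(2)/round(float(o["t"]),2)/; s/o\["gripper_width"\].round(4)/round(float(o["gripper_width"]),4)/' h.py
python3 -c "
from h import *
delta([.517,.1435,.139],-.09)
from plant import bot
cs=[bot.capture(n) for n in ('scene','top','wrist')]
print(cs[2]['xyz'],cs[2]['orientation'],cs[2]['intrinsics'][0])
a=[cv2.resize(c['img'][:,:,::-1],None,fx=.5,fy=.5) for c in cs[2:]]
cr=lambda c,x,y:cv2.resize(c['img'][y:y+100,x:x+133,::-1],None,fx=3,fy=3,interpolation=2)
k=np.zeros((600,798,3),np.uint8); k[:300,:399]=cr(cs[0],340,130);k[:300,399:798]=cr(cs[1],170,150);k[300:500,:320]=a[0]
cv2.imwrite('pics/b.png',cv2.convertScaleAbs(k,alpha=1.3))
"
```

```text
t 1.6 pos [0.5153 0.1318 0.2702] w 0.0417 F [-0.  -0.2  0.4]
shift [  0.8 -11.7 131.2] turn [-0.     0.001  0.002]
[0.58422352 0.12590567 0.41320543] [ 1.98948967 -2.1644982  -0.30273179] [313.82931292   0.         312.11160565]
```

View pics/b.png

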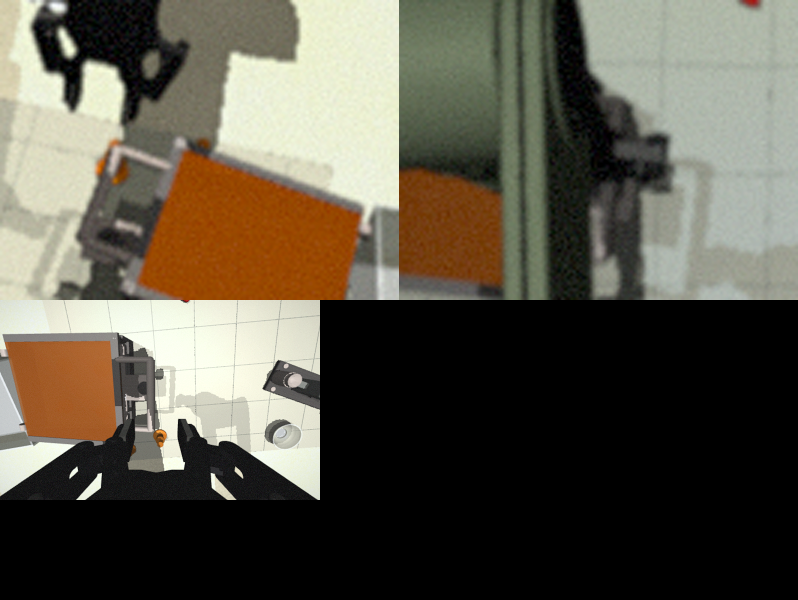

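The composite shows the gripper above the bar's front. In the wrist picture the bar runs from about (306,116) to (298,264) in full pixels, between the fingers. I'll check it with rays at z = 0.159.

```bash
python3 -c "
from h import *
from plant import bot
c=bot.capture('wrist')
for z in (.150,.159,.165):print(onz(c,306,116,z),onz(c,298,264,z))
for uv in [(232,72),(240,276),(8,72),(22,282)]:print(onz(c,*uv,.157 if uv[0]>100 else .131))
print(onz(c,292,172,.091))
"
```

```text
[0.57863658 0.12920924 0.15      ] [0.4468075 0.1487479 0.15     ]
[0.57881416 0.12902855 0.159     ] [0.45148597 0.14790012 0.159     ]
[0.57893255 0.12890809 0.165     ] [0.45460495 0.14733493 0.165     ]
[0.61597911 0.18235169 0.157     ]
[0.44294321 0.20212261 0.157     ]
[0.63539135 0.37569674 0.131     ]
[0.44096946 0.43096413 0.131     ]
[0.52237914 0.15011939 0.091     ]
```

apply_moves([
  [[1,-10,50],[0,0,0],130],
  [[1,-10,90],[0,0,0],130],
  [[1,-10,115],[0,0,0],130],
  [[1,-10,128],[0,0,0],130],
  [[1,-10,128],[0,0,0],130],
])

```text
t: 2.3
ee_pos: [0.5157, 0.1375, 0.1416]
ee_rot: [3.137, -0.144, -0.006]
contact_force: [-0.2, 0.8, 0.4]
gripper_width: 0.0416
grasp_force: 0.0
```

apply_moves([
  [[0,0,0],[0,0,0],255],
  [[0,0,0],[0,0,0],255],
  [[0,0,0],[0,0,0],255],
  [[0,0,0],[0,0,0],255],
  [[0,0,0],[0,0,0],255],
])

```text
t: 2.8
ee_pos: [0.5192, 0.1418, 0.1457]
ee_rot: [-3.132, 0.141, -0.008]
contact_force: [0.8, 8.5, -1.2]
gripper_width: 0.0119
grasp_force: 58.4
```

apply_moves([
  [[0,-2.5,-19],[-0.034,0,0],255],
  [[0,-6.5,-38],[-0.07,0,0],255],
  [[0,-12,-57],[-0.106,0,0],255],
  [[0,-19,-76],[-0.142,0,0],255],
  [[0,-19,-76],[-0.142,0,0],255],
])

```text
t: 3.3
ee_pos: [0.5209, 0.1621, 0.2231]
ee_rot: [3.003, -0.132, 0.001]
contact_force: [1.3, 7.0, -2.6]
gripper_width: 0.0114
grasp_force: 59.4
```

```bash
python3 -c "
from h import *
r=R.from_rotvec([-3.138,.139,0])
from plant import bot
o=bot.get_obs();print({k:np.round(o[k],4) for k in ('t','ee_pos','ee_rot','contact_force','gripper_width','grasp_force')})
c=bot.capture('scene');m=cv2.inRange(cv2.cvtColor(c['img'],cv2.COLOR_RGB2HSV),(3,150,60),(20,255,255))
m[:,:340]=0;m[:100]=0
k=max(cv2.findContours(m,0,1)[0],key=cv2.contourArea);print(cv2.approxPolyDP(k,6,True)[:,0].tolist())
"
```

```text
{'t': np.float64(3.3), 'ee_pos': array([0.5209, 0.1621, 0.2231]), 'ee_rot': array([ 3.0034e+00, -1.3170e-01,  8.0000e-04]), 'contact_force': array([ 1.3087,  6.9963, -2.6107]), 'gripper_width': np.float64(0.0114), 'grasp_force': np.float64(59.4009)}
[[412, 171], [395, 214], [450, 248], [459, 201]]
```

apply_moves([
  [[0,-8,-20.5],[-0.04,0,0],255],
  [[0,-17,-41],[-0.08,0,0],255],
  [[0,-27,-60],[-0.12,0,0],255],
  [[0,-38,-77],[-0.155,0,0],255],
  [[0,-38,-77],[-0.155,0,0],255],
])

```text
t: 3.85
ee_pos: [0.5249, 0.2084, 0.2931]
ee_rot: [2.845, -0.125, -0.011]
contact_force: [1.7, 0.5, -0.7]
gripper_width: 0.0113
grasp_force: 59.5
```

```bash
python3 -c "
from h import *
from plant import bot
o=bot.get_obs();r=R.from_rotvec(o['ee_rot']);g=o['ee_pos']-.019*r.as_matrix()[:,2];print(g,'theta',np.arcsin((g[2]-.128)/.25))
c=bot.capture('scene');m=cv2.inRange(cv2.cvtColor(c['img'],cv2.COLOR_RGB2HSV),(3,150,60),(20,255,255))
m[:,:340]=0;m[:100]=0
k=max(cv2.findContours(m,0,1)[0],key=cv2.contourArea);print(cv2.approxPolyDP(k,6,True)[:,0].tolist())
ex=np.array([.09,.996,0]);ey=np.array([-.996,.09,0]);H=np.array([.5415,.3874,.128])
for th in (.6,.7,.785,.85,.9):
  n=np.array([0,0,np.cos(th)])+np.sin(th)*ex; f=-ex*np.cos(th)+np.array([0,0,np.sin(th)])
  print(th,[proj(c,H+f*.2+n*.003+s*ey*.09).round(0) for s in (1,-1)], proj(c,H+f*.2*0+n*.003+ey*.09).round(0))
"
```

```text
[0.52524488 0.21388446 0.31128822] theta 0.8229466112866817
[[426, 168], [411, 207], [450, 248], [460, 201]]
0.6 [array([412., 161.]), array([395., 209.])] [460. 202.]
0.7 [array([417., 159.]), array([401., 207.])] [460. 202.]
0.785 [array([422., 157.]), array([406., 206.])] [460. 202.]
0.85 [array([426., 156.]), array([410., 205.])] [460. 202.]
0.9 [array([429., 155.]), array([413., 204.])] [460. 202.]
```

apply_moves([
  [[0,4.5,8.5],[0,0,0],255],
  [[0,4.5,8.5],[0,0,0],255],
  [[0,4.5,8.5],[0,0,0],170],
  [[0,4.5,8.5],[0,0,0],170],
  [[0,4.5,8.5],[0,0,0],170],
])

```text
t: 4.4
ee_pos: [0.5222, 0.1982, 0.2831]
ee_rot: [2.841, -0.13, -0.021]
contact_force: [-0.4, -0.3, -0.2]
gripper_width: 0.0282
grasp_force: 0.0
```

apply_moves([
  [[0,0,-10],[0,0,0],170],
  [[0,0,-30],[0,0,0],170],
  [[0,0,-60],[0,0,0],170],
  [[0,0,-100],[0,0,0],170],
  [[0,0,-100],[0,0,0],170],
])

```text
t: 4.9
ee_pos: [0.5275, 0.2303, 0.3866]
ee_rot: [2.847, -0.129, -0.002]
contact_force: [1.2, 0.3, 0.4]
gripper_width: 0.0282
grasp_force: 0.0
```

```bash
python3 -c "
from h import *
delta([.47,-.247,.25],1.169)
from plant import bot
cs=[bot.capture(n) for n in ('scene','top')]
c=cs[0];m=cv2.inRange(cv2.cvtColor(c['img'],cv2.COLOR_RGB2HSV),(3,150,60),(20,255,255))
m[:,:340]=0;m[:100]=0
k=max(cv2.findContours(m,0,1)[0],key=cv2.contourArea);print(cv2.approxPolyDP(k,6,True)[:,0].tolist())
cr=lambda c,x,y:cv2.resize(c['img'][y:y+200,x:x+133,::-1],None,fx=3,fy=3,interpolation=2)
cv2.imwrite('pics/c.png',cv2.convertScaleAbs(np.hstack([cr(cs[0],340,90),cr(cs[1],170,110)]),alpha=1.3))
"
```

```text
t 4.9 pos [0.5275 0.2303 0.3866] w 0.0282 F [1.2 0.3 0.4]
shift [-16.3 421.2 268.6] turn [ 0.259  0.173 -1.25 ]
[[422, 162], [408, 208], [450, 248], [460, 201]]
```

View pics/c.png

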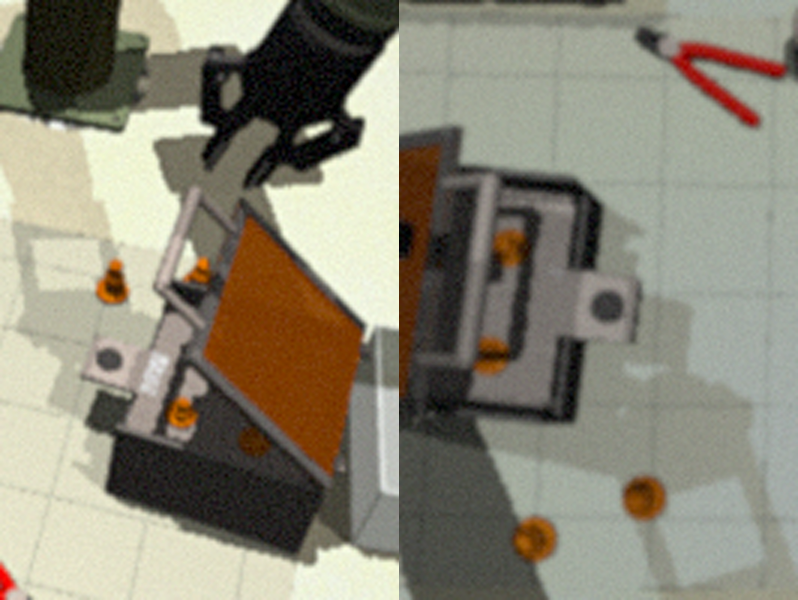

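The picture shows the cover standing with its corners near the 0.785 prediction and the gripper clear. The boss is at top (239.7,212.3), scene (376.7,209.7).

apply_moves([
  [[0,42,10],[0.03,0.02,-0.14],170],
  [[-3,90,40],[0.07,0.04,-0.28],100],
  [[-5,140,70],[0.1,0.07,-0.42],50],
  [[-7,185,100],[0.13,0.09,-0.56],0],
  [[-8,210,120],[0.16,0.11,-0.7],0],
])

```text
t: 5.5
ee_pos: [0.4974, 0.0116, 0.3308]
ee_rot: [2.885, 0.862, -0.004]
contact_force: [0.4, -0.6, -1.1]
gripper_width: 0.0839
grasp_force: 0.0
```

```bash
python3 -c "
from h import *
import pickle
delta([.47,-.247,.25],1.169)
d=pickle.load(open('c0.pkl','rb'));T,S=d['top'],d['scene']
print('boss',tri(T,(239.7,212.3),S,(376.7,209.7)),onz(T,239.7,212.3,.091),onz(S,376.7,209.7,.091))
f=lambda x,y:onz(T,(x-399)/3+170,y/3+110,.088)[:2]
print('tab',[f(*p) for p in [(580,270),(638,280),(632,342),(570,338)]])
"
```

```text
t 5.5 pos [0.4974 0.0116 0.3308] w 0.0839 F [ 0.4 -0.6 -1.1]
shift [-160.9  189.2  111.7] turn [ 0.109  0.076 -0.588]
boss (array([0.51764829, 0.15969301, 0.08747651]), np.float64(0.00448029640835856)) [0.51793284 0.15682043 0.091     ] [0.51931908 0.16199152 0.091     ]
tab [array([0.54852867, 0.18178834]), array([0.54095914, 0.13362557]), array([0.48953499, 0.13668661]), array([0.49206137, 0.18759794])]
```

apply_moves([
  [[-32,38,12],[0.02,0.015,-0.13],0],
  [[-64,76,30],[0.045,0.03,-0.26],0],
  [[-97,114,50],[0.07,0.045,-0.39],0],
  [[-130,152,75],[0.09,0.06,-0.5],0],
  [[-161,189,100],[0.109,0.076,-0.588],0],
])

```text
t: 6.0
ee_pos: [0.4739, -0.1993, 0.278]
ee_rot: [-2.619, -1.734, -0.003]
contact_force: [0.7, 0.0, 0.4]
gripper_width: 0.0853
grasp_force: 0.0
```

```bash
python3 -c "
from h import *
delta([.47,-.247,.25],1.169)
from plant import bot
import pickle
c=bot.capture('wrist');t=bot.capture('top');s=bot.capture('scene');pickle.dump((c,t,s),open('w.pkl','wb'))
print(c['xyz'])
cr=lambda c,x,y:cv2.resize(c['img'][y:y+100,x:x+133,::-1],None,fx=2,fy=2,interpolation=2)
k=np.zeros((600,640,3),np.uint8);k[:400]=c['img'][:,:,::-1];k[400:600,:266]=cr(t,350,190);k[400:600,300:566]=cr(s,190,110)
cv2.imwrite('pics/d.png',cv2.convertScaleAbs(k,alpha=1.2))
"
```

```text
t 6.0 pos [ 0.4739 -0.1993  0.278 ] w 0.0853 F [0.7 0.  0.4]
shift [-45.5  15.   27.9] turn [ 0.001 -0.002  0.001]
[ 0.50088315 -0.13757538  0.42204069]
```

View pics/d.png

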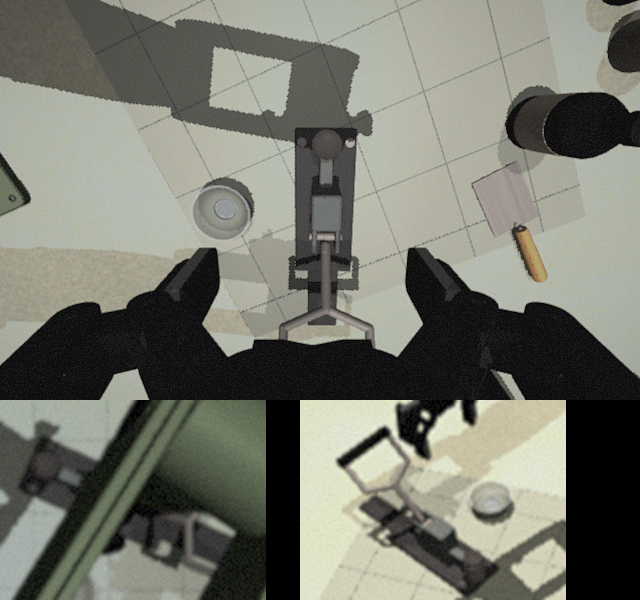

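Wrist picture: the jack is aligned with the tool, with the saddle at (327,144) and the block top spanning x 313–341, y 193–236. The fingers straddle it.

```bash
python3 -c "
from h import *
import pickle
c=pickle.load(open('w.pkl','rb'))[0]
s=onz(c,327,144,.064);b=onz(c,327,213,.08);print(s,b,np.linalg.norm((s-b)[:2]))
for p in [(313,193),(341,193)]:print(onz(c,*p,.08))
for p in [(295,128),(357,130),(295,255),(352,255)]:print(onz(c,*p,.012))
v=(s-b)[:2];print('yaw',np.arctan2(v[1],v[0]))
u=np.array([np.cos(1.169),np.sin(1.169)]);o=s[:2]-.075*u;print('origin',o)
delta([*o,.04],1.169)
"
```

```text
[ 0.50220211 -0.17782405  0.064     ] [ 0.47245253 -0.24858449  0.08      ] 0.07675987215937062
[ 0.46691254 -0.22048176  0.08      ]
[ 0.49595095 -0.23280088  0.08      ]
[ 0.47243921 -0.14897592  0.012     ]
[ 0.54444411 -0.18223417  0.012     ]
[ 0.4007933  -0.31124193  0.012     ]
[ 0.47576921 -0.34305504  0.012     ]
yaw 1.1728056069705244
origin [ 0.4728717  -0.24685105]
t 6.15 pos [ 0.4725 -0.2006  0.2758] w 0.0852 F [-0.1  1.5 -0.1]
shift [-42.4  19.9 235.7] turn [-0.004 -0.001 -0.011]
```

apply_moves([
  [[-22,9,30],[0,0,0],0],
  [[-43,18,70],[0,0,0],0],
  [[-43,18,110],[0,0,0],0],
  [[-43,18,150],[0,0,0],0],
  [[-43,18,150],[0,0,0],0],
])

```text
t: 6.65
ee_pos: [0.4701, -0.2403, 0.1226]
ee_rot: [-2.613, -1.721, 0.006]
contact_force: [-1.2, 0.4, -0.5]
gripper_width: 0.0856
grasp_force: 0.0
```

```bash
python3 -c "
from h import *
delta([.4725,-.247,.04],1.167)
"
```

```text
t 6.65 pos [ 0.4701 -0.2403  0.1226] w 0.0856 F [-1.2  0.4 -0.5]
shift [-5.5  5.9 82.5] turn [-0.013 -0.004 -0.002]
```

apply_moves([
  [[-2,3,40],[0,0,0],0],
  [[-2,3,70],[0,0,0],0],
  [[-2,3,84],[0,0,0],0],
  [[-2,3,84],[0,0,0],0],
  [[-2,3,84],[0,0,0],0],
])

```text
t: 7.15
ee_pos: [0.4784, -0.2486, 0.0469]
ee_rot: [2.62, 1.726, 0.003]
contact_force: [0.7, 0.6, 0.4]
gripper_width: 0.0857
grasp_force: 0.0
```

apply_moves([
  [[0,0,0],[0,0,0],255],
  [[0,0,0],[0,0,0],255],
  [[0,0,0],[0,0,0],255],
  [[0,0,0],[0,0,0],255],
  [[0,0,0],[0,0,0],255],
])

```text
t: 7.65
ee_pos: [0.4759, -0.2476, 0.0458]
ee_rot: [-2.623, -1.728, 0.0]
contact_force: [-4.7, 2.4, 6.5]
gripper_width: 0.035
grasp_force: 62.2
```

```bash
python3 -c "
from h import *
from plant import bot
import pickle
delta([.47,-.247,.04],1.167)
c=bot.capture('wrist');t=bot.capture('top');pickle.dump((c,t),open('w2.pkl','wb'));print(bot.get_obs()['ee_pos'])
cv2.imwrite('pics/e.png',cv2.convertScaleAbs(c['img'][:,:,::-1],alpha=1.2))
"
```

```text
t 7.65 pos [ 0.4759 -0.2476  0.0458] w 0.035 F [-4.7  2.4  6.5]
shift [-1.8 -5.6  5.8] turn [-0.001 -0.    -0.002]
[ 0.47584172 -0.24753435  0.04577342]
```

View pics/e.png

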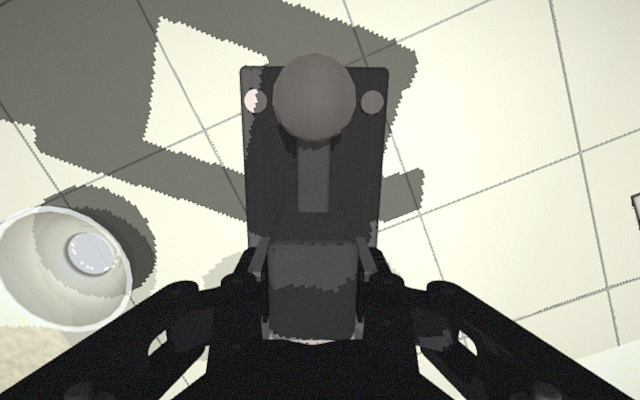

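The wrist picture shows the block gripped squarely, with the saddle disc centred at about (314,97). From that I get the saddle's offset in the tool frame.

```bash
python3 -c "
from h import *
from plant import bot
import pickle
c=pickle.load(open('w2.pkl','rb'))[0]
s=onz(c,314,97,.064);o=bot.get_obs();r=R.from_rotvec(o['ee_rot']);l=r.inv().apply(s-o['ee_pos']);print('saddle',s,'in tool mm',l*1000)
for p in [(241,68),(388,68),(245,240),(378,240)]:print(onz(c,*p,.012)[:2])
P=np.array([.5183,.159]);a=1.48
u=np.array([np.cos(a),np.sin(a)]);v=np.array([u[1],-u[0]])
for back in (0,.08): 
  t=P-u*(l[0]+back)-v*l[1];print(back,t); delta([*t,o['ee_pos'][2]+.006],a)
"
```

```text
saddle [ 0.50579218 -0.18168426  0.064     ] in tool mm [ 72.33028601   1.49559992 -18.20894142]
[ 0.47714562 -0.15137618]
[ 0.54830859 -0.181967  ]
[ 0.43527284 -0.23986825]
[ 0.50996413 -0.27190123]
0 [0.51025226 0.08710326]
t 7.75 pos [ 0.4758 -0.2475  0.0458] w 0.0353 F [-3.8  2.3  6.5]
shift [ 321.  -100.5   -5.8] turn [-0.001 -0.    -0.315]
0.08 [0.50299853 0.00743279]
t 7.75 pos [ 0.4758 -0.2475  0.0458] w 0.0353 F [-3.8  2.3  6.5]
shift [245.  -75.7  -5.9] turn [-0.001 -0.    -0.315]
```

apply_moves([
  [[0,0,-8],[0,0,0],255],
  [[0,0,-16],[0,0,0],255],
  [[30,-9,-16],[0,0,-0.08],255],
  [[70,-22,-16],[0,0,-0.16],255],
  [[110,-34,-16],[0,0,-0.24],255],
])

```text
t: 8.25
ee_pos: [0.4887, -0.1325, 0.0608]
ee_rot: [2.397, 2.03, 0.002]
contact_force: [0.7, 0.4, -7.9]
gripper_width: 0.0352
grasp_force: 61.4
```

apply_moves([
  [[35,0,0],[0,0,-0.04],255],
  [[70,0,0],[0,0,-0.075],255],
  [[100,0,0],[0,0,-0.075],255],
  [[120,0,0],[0,0,-0.075],255],
  [[120,0,0],[0,0,-0.075],255],
])

```text
t: 8.75
ee_pos: [0.5086, -0.0123, 0.0605]
ee_rot: [2.317, 2.122, 0.002]
contact_force: [-0.5, -0.4, -9.0]
gripper_width: 0.0354
grasp_force: 61.3
```

```bash
python3 -c "
from h import *
from plant import bot
import pickle
delta([.5030,.0074,.052],1.48)
c=bot.capture('wrist');delta([.5102,.0871,.052],1.48);
s=bot.capture('scene');t=bot.capture('top');pickle.dump((c,s,t,bot.get_obs()),open('w3.pkl','wb'))
cr=lambda c,x,y:cv2.resize(c['img'][y:y+100,x:x+160,::-1],None,fx=2,fy=2,interpolation=2)
cv2.imwrite('pics/f.png',cv2.convertScaleAbs(np.vstack([c['img'][:,:,::-1],np.hstack([cr(s,280,140),cr(t,210,160)])]),alpha=1.2))
"
```

```text
t 8.75 pos [ 0.5086 -0.0123  0.0605] w 0.0354 F [-0.5 -0.4 -9. ]
shift [19.2 -7.3  8.6] turn [ 0.001 -0.001  0.003]
t 8.8 pos [ 0.5086 -0.0139  0.0606] w 0.0352 F [-0.1 -0.6 -8.4]
shift [100.7  -7.3   8.5] turn [0.001 0.001 0.002]
```

View pics/f.png

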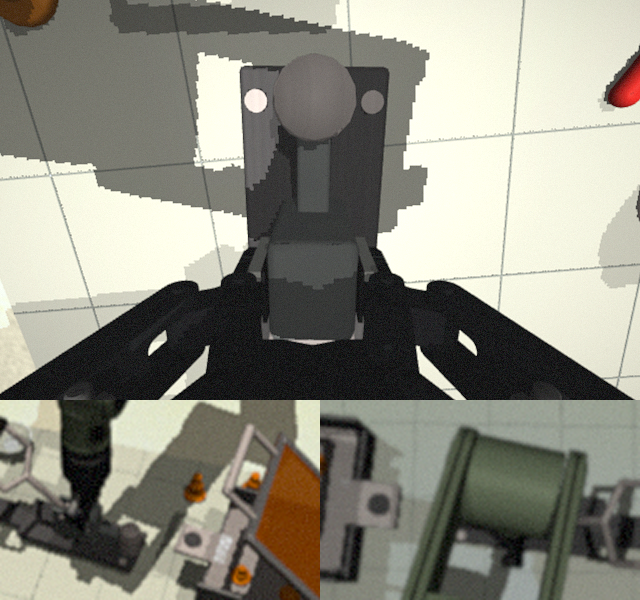

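apply_moves([
  [[0,-7,5],[0,0,0],255],
  [[0,-7,9.5],[0,0,0],255],
  [[30,-7,9.5],[0,0,0],255],
  [[55,-7,9.5],[0,0,0],255],
  [[75,-7,9.5],[0,0,0],255],
])

```text
t: 9.4
ee_pos: [0.5084, 0.0604, 0.0507]
ee_rot: [2.321, 2.116, 0.001]
contact_force: [0.6, -0.2, -8.5]
gripper_width: 0.0352
grasp_force: 61.4
```

apply_moves([
  [[12,0,0],[0,0,0],255],
  [[20,0,0],[0,0,0],255],
  [[25,0,0],[0,0,0],255],
  [[25,0,0],[0,0,0],255],
  [[25,0,0],[0,0,0],255],
])

```text
t: 9.9
ee_pos: [0.5112, 0.0843, 0.0513]
ee_rot: [2.319, 2.116, 0.001]
contact_force: [-0.2, -0.1, -8.6]
gripper_width: 0.0351
grasp_force: 61.4
```

```bash
python3 -c "
from h import *
from plant import bot
import pickle
delta([.5102,.0871,.0458],1.48)
c=bot.capture('wrist');s=bot.capture('scene');t=bot.capture('top');o=bot.get_obs();pickle.dump((c,s,t,o),open('w4.pkl','wb'))
cr=lambda c,x,y:cv2.resize(c['img'][y:y+100,x:x+160,::-1],None,fx=2,fy=2,interpolation=2)
cv2.imwrite('pics/g.png',cv2.convertScaleAbs(np.vstack([c['img'][:,:,::-1],np.hstack([cr(s,280,140),cr(t,210,160)])]),alpha=1.2))
"
```

```text
t 9.9 pos [0.5112 0.0843 0.0513] w 0.0351 F [-0.2 -0.1 -8.6]
shift [ 2.7 -1.3  5.5] turn [ 0.002  0.001 -0.001]
```

View pics/g.png

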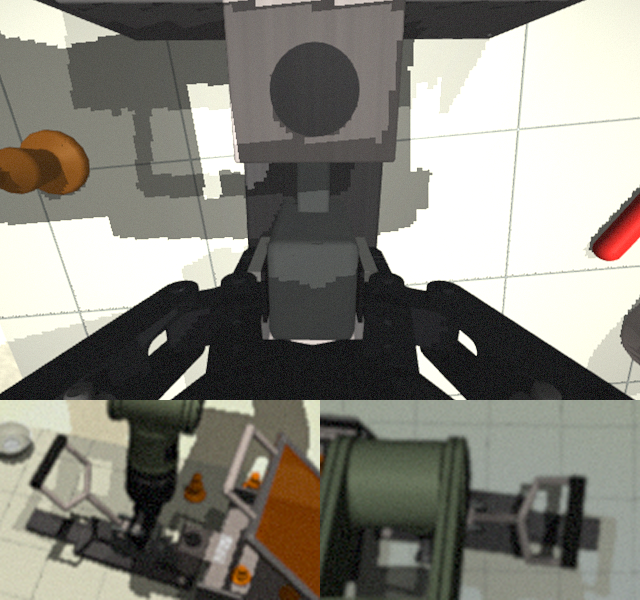

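The boss sits at wrist pixel (315,89), with the tab square to the jack. I'll compare it with the saddle in the tool frame.

```bash
python3 -c "
from h import *
import pickle
c,s,t,o=pickle.load(open('w4.pkl','rb'))
r=R.from_rotvec(o['ee_rot']);b=onz(c,315,89,.091);print(b,r.inv().apply(b-o['ee_pos'])*1000, 'saddle 72.3 1.5; now saddle:')
sd=onz(c,314,97,.0695);print(sd,r.inv().apply(sd-o['ee_pos'])*1000)
for p in [(237,162),(397,158)]: print(r.inv().apply(onz(c,*p,.088)-o['ee_pos'])*1000)
"
```

```text
[0.51930657 0.15761378 0.091     ] [ 73.71970386   1.31648359 -39.67303797] saddle 72.3 1.5; now saddle:
[0.51900254 0.15603146 0.0695    ] [ 72.13518573   1.11299179 -18.17201318]
[ 50.1495658  -25.38310837 -36.70965539]
[ 51.54972857  29.50168599 -36.59264975]
```

apply_moves([
  [[1.5,0.5,2],[0,0,0],255],
  [[1.5,0.5,4],[0,0,0],255],
  [[1.5,0.5,5.5],[0,0,0],255],
  [[1.5,0.5,6],[0,0,0],255],
  [[1.5,0.5,6],[0,0,0],255],
])

```text
t: 10.55
ee_pos: [0.5119, 0.0863, 0.0459]
ee_rot: [2.319, 2.117, 0.001]
contact_force: [-2.2, -1.0, -1.5]
gripper_width: 0.0353
grasp_force: 62.1
```

apply_moves([
  [[0,0,0.5],[0,0,0],255],
  [[0,0,0.5],[0,0,0],255],
  [[0,0,0.5],[0,0,0],100],
  [[0,0,0.5],[0,0,0],60],
  [[0,0,0.5],[0,0,0],60],
])

```text
t: 11.05
ee_pos: [0.5132, 0.0864, 0.0454]
ee_rot: [2.318, 2.115, 0.005]
contact_force: [-0.4, -0.4, 0.3]
gripper_width: 0.0655
grasp_force: 0.0
```

```bash
python3 -c "
from h import *
from plant import bot
c=bot.capture('wrist');o=bot.get_obs();print({k:np.round(o[k],4) for k in ('t','ee_pos','gripper_width','contact_force')})
m=cv2.cvtColor(c['img'],cv2.COLOR_RGB2GRAY)
r=R.from_rotvec(o['ee_rot']);b=onz(c,315,89,.091);print(b)
t=bot.capture('top')
# handle bar: dark blob in top right part
g=cv2.cvtColor(t['img'],cv2.COLOR_RGB2GRAY)
mm=cv2.inRange(g,0,25);n,l,st,ce=cv2.connectedComponentsWithStats(mm[180:260,270:370]);print(st.tolist(),(ce+[270,180]).round(1).tolist())
print(onz(t,314.5,223,.166), np.array([.519,.1585])-.236*np.array([np.cos(1.48),np.sin(1.48)]))
"
```

```text
{'t': np.float64(11.1), 'ee_pos': array([0.5129, 0.0864, 0.0453]), 'gripper_width': np.float64(0.0654), 'contact_force': array([-0.5371, -0.2872, -0.1957])}
[0.52097612 0.15935343 0.091     ]
[[0, 0, 100, 80, 7395], [12, 8, 3, 28, 38], [60, 19, 11, 44, 280], [36, 29, 4, 7, 12], [9, 35, 1, 1, 1], [21, 34, 1, 1, 1], [8, 37, 2, 1, 2], [50, 37, 9, 16, 100], [5, 39, 7, 41, 121], [11, 38, 1, 1, 1], [34, 42, 6, 15, 47], [19, 45, 2, 2, 2]] [[319.9, 219.1], [282.3, 203.0], [335.0, 221.2], [307.5, 211.6], [279.0, 215.0], [291.0, 214.0], [278.5, 217.0], [324.4, 224.6], [277.8, 237.9], [281.0, 218.0], [306.1, 229.4], [289.5, 225.5]]
[ 0.48909392 -0.02822287  0.166     ] [ 0.4976015  -0.07652788]
```

apply_moves([
  [[0,0,-20],[0,0,0],60],
  [[0,0,-60],[0,0,0],60],
  [[0,0,-105],[0,0,0],100],
  [[0,0,-150],[0,0,0],255],
  [[0,0,-190],[0,0,0],255],
])

```text
t: 11.65
ee_pos: [0.512, 0.0865, 0.2374]
ee_rot: [2.318, 2.115, 0.004]
contact_force: [1.6, -0.5, 0.1]
gripper_width: 0.0237
grasp_force: 0.0
```

```bash
python3 -c "
from h import *
from plant import bot
import pickle
t=bot.capture('top');c=bot.capture('wrist');s=bot.capture('scene');pickle.dump((t,c,s),open('w5.pkl','wb'))
print('bar',onz(t,335,221.2,.166),onz(t,335,221.2,.170))
delta([.498,-.0765,.20],1.48)
cr=lambda c,x,y:cv2.resize(c['img'][y:y+100,x:x+160,::-1],None,fx=2,fy=2,interpolation=2)
cv2.imwrite('pics/h.png',cv2.convertScaleAbs(np.vstack([c['img'][:,:,::-1],np.hstack([cr(s,280,140),cr(t,210,160)])]),alpha=1.2))
"
```

```text
bar [ 0.49390059 -0.07483154  0.166     ] [ 0.49360192 -0.07462237  0.17      ]
t 11.8 pos [0.5144 0.0866 0.2392] w 0.0013 F [ 0.1  0.2 -0.8]
shift [-163.9   -1.9   39.1] turn [ 0.012 -0.    -0.   ]
```

View pics/h.png

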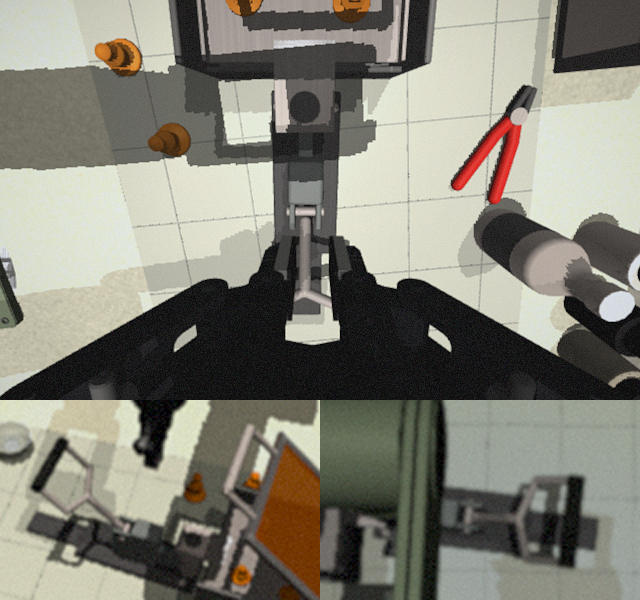

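The last picture shows the jack square under the tab, the gripper shut and clear, and the handle still up, with its bar at top pixel (335,221).

apply_moves([
  [[-40,-2,0],[0,0,0],255],
  [[-85,-3,0],[0,0,0],255],
  [[-130,-3,15],[0,0,0],255],
  [[-163,-3,34],[0,0,0],255],
  [[-163,-3,34],[0,0,0],255],
])

```text
t: 12.3
ee_pos: [0.4905, -0.0782, 0.1965]
ee_rot: [-2.323, -2.109, 0.007]
contact_force: [-0.2, 0.3, 0.2]
gripper_width: -0.0002
grasp_force: 0.0
```

```bash
python3 -c "
from h import *
delta([.496,-.076,.176],1.48)"
```

```text
t 12.3 pos [ 0.4905 -0.0782  0.1965] w -0.0002 F [-0.2  0.3  0.2]
shift [ 2.7  5.4 20.5] turn [-0.006  0.    -0.006]
```

apply_moves([
  [[0,4,10],[0,0,0],255],
  [[0,4,20],[0,0,0],255],
  [[-5,4,28],[0,0,0],255],
  [[-10,4,35],[0,0,0],255],
  [[-10,4,35],[0,0,0],255],
])

```text
t: 12.8
ee_pos: [0.4968, -0.0856, 0.1652]
ee_rot: [2.319, 2.117, 0.001]
contact_force: [-0.6, 1.8, 0.7]
gripper_width: -0.0004
grasp_force: 0.8
```

```bash
python3 -c "
from h import *
delta([.496,-.076,.176],1.48)"
```

```text
t 12.8 pos [ 0.4968 -0.0856  0.1652] w -0.0004 F [-0.6  1.8  0.7]
shift [  9.5  -1.6 -10.8] turn [ 0.001  0.    -0.   ]
```

apply_moves([
  [[-5,0,7],[0,0,0],255],
  [[-9,0,15],[0,0,0],255],
  [[-13,0,23],[0,0,0],255],
  [[-17,0,31],[0,0,0],255],
  [[-17,0,31],[0,0,0],255],
])

```text
t: 13.3
ee_pos: [0.4957, -0.1049, 0.1351]
ee_rot: [2.318, 2.114, -0.0]
contact_force: [-2.0, -2.0, 8.4]
gripper_width: 0.0002
grasp_force: 4.1
```

```bash
python3 -c "
from h import *
from plant import bot
delta([.496,-.076,.176],1.48)
c=bot.capture('wrist');s=bot.capture('scene');t=bot.capture('top')
cr=lambda c,x,y:cv2.resize(c['img'][y:y+100,x:x+160,::-1],None,fx=2,fy=2,interpolation=2)
cv2.imwrite('pics/i.png',cv2.convertScaleAbs(np.vstack([c['img'][:,:,::-1],np.hstack([cr(s,260,140),cr(t,210,160)])]),alpha=1.2))"
```

```text
t 13.3 pos [ 0.4957 -0.1049  0.1351] w 0.0002 F [-2.  -2.   8.4]
shift [ 28.6  -2.3 -41. ] turn [ 0.003  0.003 -0.001]
```

View pics/i.png

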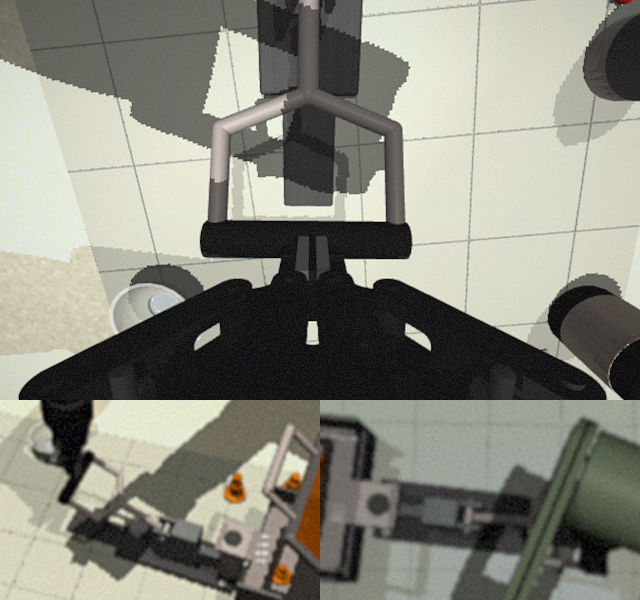

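The fingertips rest on the middle of the bar, which spans y 222–258 in the wrist picture, centred at x=306. I'll check how the tip is centred.

```bash
python3 -c "
from h import *
from plant import bot
c=bot.capture('wrist');o=bot.get_obs();r=R.from_rotvec(o['ee_rot'])
print('tcp px',proj(c,o['ee_pos']))
for z in (.12,.125,.13):print(z,r.inv().apply(onz(c,306,240,z)-o['ee_pos'])*1000)
import numpy as np
P=np.array([.519,.1585]);u=np.array([np.cos(1.48),np.sin(1.48)])
for f in (.35,.4,.45):print(f,P-u*(.11+.165*np.cos(f)),.06+.165*np.sin(f)+.01)
"
```

```text
tcp px [311.20961053 250.05916064]
0.12 [-1.41352814 -2.91834142 15.86921018]
0.125 [ 0.74139961 -2.80918219 10.86294559]
0.13 [ 2.89632735 -2.70002296  5.85668099]
0.35 [ 0.49497234 -0.10540494] 0.1265781382301495
0.4 [ 0.4952463  -0.10239595] 0.13425402648092735
0.45 [ 0.4955547  -0.09900867] 0.141769313128353
```

apply_moves([
  [[-3,0,8],[0,0,0],255],
  [[-5.5,0,15.5],[0,0,0],255],
  [[-8,0,23.5],[0,0,0],255],
  [[-9.5,0,31.5],[0,0,0],255],
  [[-11,0,39.5],[0,0,0],255],
])

```text
t: 14.0
ee_pos: [0.4955, -0.1168, 0.0966]
ee_rot: [2.315, 2.113, -0.001]
contact_force: [-3.8, -7.3, 8.7]
gripper_width: -0.0003
grasp_force: 4.7
```

apply_moves([
  [[-1,0,8],[0,0,0],255],
  [[-1.5,0,14],[0,0,0],255],
  [[-2,0,20],[0,0,0],255],
  [[-2,0,24],[0,0,0],255],
  [[-2,0,24],[0,0,0],255],
])

```text
t: 14.5
ee_pos: [0.4956, -0.1185, 0.0723]
ee_rot: [2.315, 2.113, 0.0]
contact_force: [-2.0, -5.2, 8.7]
gripper_width: -0.0002
grasp_force: 3.9
```

apply_moves([
  [[-1,0,2],[0,0,0],255],
  [[-2,0,4],[0,0,0],255],
  [[-2,0,5],[0,0,0],255],
  [[-2,0,5],[0,0,0],255],
  [[-2,0,5],[0,0,0],255],
])

```text
t: 15.0
ee_pos: [0.4957, -0.1189, 0.0689]
ee_rot: [2.317, 2.114, 0.004]
contact_force: [-4.2, 1.4, 17.1]
gripper_width: -0.0
grasp_force: 8.5
```

```bash
python3 -c "
from h import *
from plant import bot
o=bot.get_obs();print(o['ee_pos'],o['contact_force'])
c=bot.capture('wrist');s=bot.capture('scene');t=bot.capture('top');import pickle;pickle.dump((c,s,t,bot.get_obs()),open('w6.pkl','wb'))
cr=lambda c,x,y:cv2.resize(c['img'][y:y+100,x:x+160,::-1],None,fx=2,fy=2,interpolation=2)
cv2.imwrite('pics/j.png',cv2.convertScaleAbs(np.vstack([c['img'][:,:,::-1],np.hstack([cr(s,290,140),cr(t,190,160)])]),alpha=1.2))"
```

```text
[ 0.49569924 -0.11891229  0.06893144] [-4.24393207  1.35890928 17.05426105]
```

View pics/j.png

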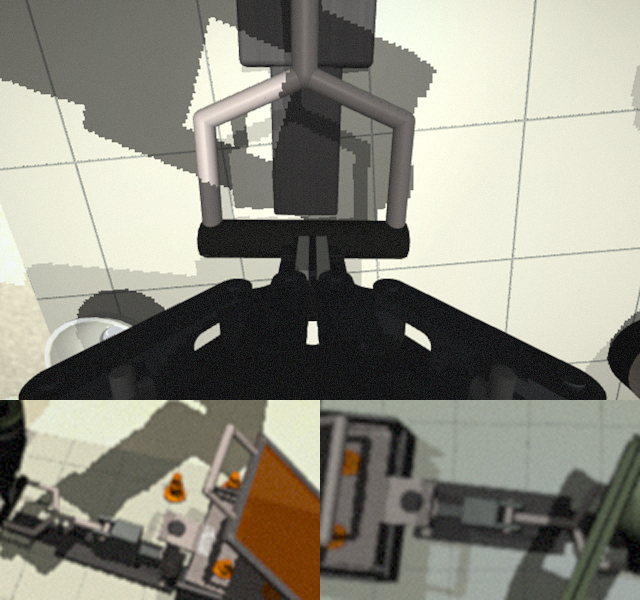

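At the stop: the force rose to 17 N and the tip is at bar-top height. The wrist picture shows the tail end at (305,214) and the base-plate rear edge at (307,67); the tab is raised. I'll check the jack's position from these points.

```bash
python3 -c "
from h import *
import pickle
c,s,t,o=pickle.load(open('w6.pkl','rb'))
u=np.array([np.cos(1.48),np.sin(1.48)])
P=np.array([.519,.1585])
for uv,z,x in [((305,214),.008,-.205),((307,67),.012,-.110),((303,239),.06,-.2)]:
  p=onz(c,*uv,z)[:2];q=p+u*(.075-x);v=q-P;print(p,'saddle',q,'off along,lat',v@u*1000,(v[0]*u[1]-v[1]*u[0])*1000)
e=[onz(c,*q,.012)[:2] for q in [(238,66),(373,69)]];d=e[1]-e[0];print('yaw',np.arctan2(d[1],d[0])+np.pi/2,np.linalg.norm(d))
m=lambda x,y,cx,x0:((x-x0)/2+cx,(y-400)/2+(160 if x0 else 140))
a,b=m(411,502,190,320),m(177,527,290,0);print('boss',tri(t,a,s,b))
"
```

```text
[ 0.4914302  -0.12014248] saddle [0.51681825 0.15870416] off along,lat 0.0054928630794909465 -2.191269329399587
[ 0.50178786 -0.02720801] saddle [0.51856211 0.15702994] off along,lat -1.5037040479597883 -0.3027944979550893
[ 0.49164199 -0.11639387] saddle [0.51657668 0.15747337] off along,lat -1.2421320236796738 -2.320247177576212
yaw 1.4592893124080133 0.08029466490692845
boss (array([0.51766338, 0.16272868, 0.12066011]), np.float64(0.0032344982722671625))
```

```bash
python3 -c "
from plant import bot
o=bot.get_obs();print(o['contact_force'],abs(o['dq']).max());print(bot.close_job())"
```

```text
[-3.605822    1.64584604 16.82197616] 0.0012360235008421904
the job is handed in; nothing more can be done
None
```

I handed the job in at about 15 s; no verdict came back. The cover stands at about 45° by camera, and the saddle is within about 3 mm of the pad, with the boss up about 31 mm. The shut fingers are pressing the handle bar (not gripping it) down at its stop with about 17 N.

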